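# Safety test of the bench breaker unit

## Robot

A 6-joint arm with a two-finger parallel gripper is mounted at the origin on the work surface. World frame = base frame: x ahead of the robot, y to its left, z up, the work surface at z = 0. Lengths are in mm, angles in rad, forces in N, time in s.
With the tool pointing down it reaches from about 275 to 750 mm from the base axis. Payload 10.2 kg.
Tool frame: the origin (TCP) lies midway between the tips of the shut fingers; the grasp point (between the pads) lies 19 mm behind it; z points along the fingers, y is the line along which they close (so a half turn about z gives the same grasp; the last joint's range is limited). The gripper opens to 85 mm and grips with 20 to 120 N. Pads are 22 mm wide; open, the fingers measure 114 mm over their backs; the gripper's body (76 mm by 85 mm) begins 54 mm behind the grasp point. The pads swing forward as they close: fully open they stand 13 mm farther back than shut.
Start: joints at [1.056, 0.313, 1.498, -0, 1.331, -0.223], TCP at [151.043, 502.809, 231.294] pointing down, gripper open.
Joint ranges: [-2.94, 2.94], [-0.97, 2.17], [0.19, 2.56], [-1.23, 4.37], [0.02, 3.11], [-2.88, 2.88]. Speed limits (rad/s): [2.39, 2.39, 3.01, 3.14, 3.14, 3.14].

## Interface

Orientations are given as a unit quaternion [w, x, y, z].
In Python, from rig import ctrl, capture, camera_info gives the robot as it stands.
- The arm moves only by the tool apply_moves, never from a script. Its argument "targets" is a list of rows, each a list of 3 entries, a list of its own where there are three numbers: the finger opening in mm, from 0 to 85.4, then the shift along the world's x, y, z in mm, then the turn, a rotation vector about the world's x, y, z in degrees. In form: [[grip, [dx, dy, dz], [rx, ry, rz]], ...]. A call has 1 to 20 rows; each row is the pose to reach, as a shift and turn from the pose commanded when the call began; what a row does not reach only later rows make up. A row lasts 1/10 s, in which the tool goes at most 50 mm and 8.59 degrees, less where a joint would pass 70% of its speed; a pose out of reach is approached as far as the arm can. A call with a gripper value outside its range is refused whole. The fingers move at their own pace and stop on an object; "squeeze" is the grip in N (left out, the last holds). Time passes only in rows, so rows that repeat a pose let the fingers close. It gives the time, the measured TCP pose, the force, the opening and the grip force at its end, in the units of the state.
- ctrl.sense(): the state, without advancing time (a new reading comes with each control period).
- capture(name): name is "side" or "top"; returns (picture, depth): 420x560x3 uint8, blue, green, red; 420x560 float32, mm along the optical axis (not along the pixel's ray), 0 where there is no reading.
- camera_info(name): a dict with "vfov" (degrees; the focal length in pixels is half the picture's height over the tangent of half this angle, whatever the lens; pixels are square), "cx", "cy" (the principal point, pixels), "k1" (the pictures are not rectified: a ray, as slopes to the right and down, at radius r is drawn at 1 + k1 r^2 times it, then the intrinsics apply), "extrinsics" (4x4, takes a point from camera to world coordinates). Camera axes: x right, y down, z forward; pixel columns grow to the right and rows downward; lengths in mm; the calibration is good to about 2 mm. A picture is of the moment at which its call begins. camera_info takes no time and is no camera call.
- ctrl.finish_job(): hands the job in; it is judged then, once.
The state is a dict: "time_s": time; "joints": joint angles; "dq": joint speeds; "tau": joint torques, N m; "eef_pos": TCP position; "ee_rot": TCP orientation; "force": force on the tool from outside, world axes, zero at the start; "wrist_torque": the same for the moment, N m; "grip_width": opening from 0.0 (shut) to 1.0 (fully open); "grip_force": force on a finger pad.
Only numpy, scipy, OpenCV 4.12 (cv2) and the standard library are available. Lean on these libraries where they do the work, as an engineer would, in place of code of your own. Each camera call takes 0.05 s, during which the arm holds its last target. There are 200 camera calls.

## Task

Someone has left headset parts on top of the bench's safety breaker unit: move every part that is on its cover into the aluminium tray, resting on the tray's floor. Then swing the cover right up, press the red test button so that the breaker lever trips and drops, let go of the button, lift the lever fully back up, and shut the cover again. Do not disturb the screwdriver, bottle, wire spool and headset frame that lie about the bench.

Things in the scene. Friction and masses are not known exactly. Their poses are not given: they have to be found in the camera images.
- unit: Grey open-topped box fixed to the bench, 170 (x) x 300 (y) x 100 mm high, walls 6 mm, closed by the cover. Origin: centre of its underside; +x points to the hinge side, -x to the handle side, z up. Inside is a white panel, its top 45 mm above the bench, with a red test button at x 0, y +60 mm and a breaker lever whose pivot is at x +12, y -50 mm, z 32 mm.
- cover (a joint): Hinge of the light grey cover of the unit, rad: 0 shut, 1.9 fully open (about 0.3 past upright). The cover is 170 x 300 x 8 mm, its underside 100 mm and its top 108 mm above the bench when shut, with an edge lip standing 4 mm higher all round. The stiff hinge holds it at any angle (about 2 to 4 N at the handle moves it).
- cover_hinge (a point): A point on the cover's hinge axis: the middle of the unit's far (+x) top edge, x +85, z 104 mm in the unit's frame; the axis runs along the unit's y.
- cover_handle (a point): Middle of the straight part of the orange bow handle: round bar 10 mm thick, 100 mm long along the unit's y, in the plane of the cover, 205 mm from the hinge axis, 35 mm clear of the box front when shut. A gripper that points down can pinch it across the unit's x and follow the arc; the bar turns between the pads.
- test_button (a joint): Travel of the red round test button (28 mm across), m: 0 released, 0.007 fully down. It springs back; about 6 N presses it fully. Beyond about 0.004 it trips the lever.
- button_top (a point): Centre of the top face of the test button, 68 mm above the bench when released; pressed straight down.
- lever (a joint): Breaker lever, rad: 0 up (set, leaning 0.15 rad to the unit's +x past upright, against its stop), 1.1 tripped (dropped to the unit's -x, against its stop). Its weight drops it to whichever side of upright (0.15) it leans; less than 1 N moves it.
- lever_pivot (a point): Pivot of the lever, at the white panel; the axis runs along the unit's y.
- lever_tip (a point): End of the lever's yellow tip, 62 mm from the pivot. The lever is a paddle 26 mm wide (along the unit's y) and 10 to 14 mm thick; it can be pinched from above across its width just below the tip and carried along its arc.
- tray: Aluminium tray fixed to the bench, 320 (x) x 220 (y) mm outside, walls 25 mm high and 4 mm thick, floor 4 mm thick. Origin: centre of its underside. A black visor piece lies across its +x end and can stay there.
- pod_blue: Lens pod with a blue ring: black base 60 x 60 x 12 mm, on it an upright round barrel 48 mm across and 40 mm high (52 mm in all). Origin: centre of the underside, z up through the barrel. About 0.12 kg. May be absent.
- pod_red: The same lens pod with a red ring. May be absent.
- motor: Small square motor, dark with aluminium ends, 42 x 42 x 40 mm and a short thin shaft on top, seen only. Origin: centre of the underside, x and y across its sides. About 0.25 kg. May be absent.
- battery: Orange and white battery pack 66 (x) x 36 (y) x 44 mm. Origin: centre of the underside. About 0.18 kg. May be absent.
- visor: Black visor piece 35 (x) x 150 (y) x 26 mm lying in the +x end of the tray; not part of the job.
- screwdriver: Bystander: screwdriver about 190 mm long, at the right front.
- flux: Bystander: bottle 50 mm across, 130 mm high, at the left.
- spool: Bystander: copper wire spool 70 mm across, 42 mm high, at the right.
- headset: Bystander: black headset frame 90 x 170 x 62 mm at the left front.
Things that resemble listed ones, but are neither listed nor needed, are in the scene too. Leave any green or purple look-alike of the pod_red alone.

How it is judged:
By the outcome, as a careful person would: the job done as asked, in the order asked, and still so for the second after the job is handed in, with the robot touching nothing.
Of pod_blue, pod_red, motor, battery only 2 to 4 are there at a start; the rules pass over those that are not, and their reading is None.
At some moment in a run one of pod_blue, pod_red, motor, battery may be knocked a few centimetres aside while the robot is not near it.
Once in a run the grip may slacken for a moment while it holds something.
It also fails if it takes over 210 s, if anything falls off the work surface, if the arm or the gripper's body presses on something with over 40 N, if the wrist force passes 120 N, or if a joint passes its speed limit or range.

## Working session

There is one attempt and no reset: what is moved stays moved. The work goes in short steps, Python scripts to look and compute and a tool call to move; the robot and the scene stay as the last step left them, time stands still between calls to the robot, and variables do not carry over. Pictures are saved under pics/ and viewed, at most 14 in all, crops included, and the job is handed in when it is done.

Besides the shell and the picture viewer there is one more tool, called as name(argument=value, ...), one argument or row to a line, values as JSON. apply_moves: Moves the arm, as the interface text tells. Its arguments: {"type":"object","properties":{"targets":{"type":"array","items":{"type":"array"}},"squeeze":{"type":"number"}},"required":["targets"]}

```bash
mkdir -p pics; ls
cat > h.py <<'E'
import numpy as np,cv2
from rig import ctrl,capture,camera_info
def K(n):
    c=camera_info(n);f=210/np.tan(np.radians(c['vfov'])/2);return c,f
def save(n,tag):
    p,d=capture(n);cv2.imwrite(f'pics/{tag}.png',p);np.save(f'{tag}_d.npy',d);return p,d
def ray(n,u,v):
    c,f=K(n);x=np.array([(u-c['cx'])/f,(v-c['cy'])/f]);s=x.copy()
    for _ in range(20): s=x/(1+c['k1']*(s@s))
    T=np.array(c['extrinsics']);return T[:3,3],T[:3,:3]@np.array([s[0],s[1],1.])
def atz(n,u,v,z):
    o,d=ray(n,u,v);return (o+d*(z-o[2])/d[2]).round(1)
def atd(n,u,v,D,r=1):
    o,d=ray(n,u,v);w=D[v-r:v+r+1,u-r:u+r+1];w=w[w>0];return (o+d*np.median(w)).round(1) if w.size else None
def cloud(n,D):
    c,f=K(n);v,u=np.mgrid[:420,:560];x=np.stack([(u-c['cx'])/f,(v-c['cy'])/f],-1);s=x.copy()
    for _ in range(20): s=x/(1+c['k1']*(s**2).sum(-1,keepdims=True))
    T=np.array(c['extrinsics']);P=np.concatenate([s,np.ones((420,560,1))],-1)*D[...,None]
    return P@T[:3,:3].T+T[:3,3]
def crop(p,u0,u1,v0,v1,k,tag):
    cv2.imwrite(f'pics/{tag}.png',cv2.resize(p[v0:v1,u0:u1],None,fx=k,fy=k,interpolation=cv2.INTER_CUBIC))
E
python3 - <<'E'
from h import *
save('top','t0');save('side','s0')
a=cv2.imread('pics/t0.png');b=cv2.imread('pics/s0.png')
print(ctrl.sense());print(camera_info('top'),camera_info('side'))
E
```

```text
pics
{'time_s': 0.1, 'joints': array([ 1.05565131e+00,  3.13427982e-01,  1.49833127e+00, -1.16803243e-06,
        1.33098003e+00, -2.23407575e-01]), 'dq': array([ 0.00049361, -0.00206512, -0.00295799, -0.00207068,  0.00014117,
       -0.00047287]), 'tau': array([ 3.48057612e-03, -4.12905586e+01, -2.60139316e+01, -1.42164881e-04,
        3.15769779e-03,  7.43195756e-06]), 'eef_pos': array([150.90706838, 502.6219376 , 230.78616437]), 'ee_rot': array([-2.06402932e-04,  1.45351820e-01,  9.89379866e-01, -5.34869950e-04]), 'force': array([ 0.46800153, -0.05933675,  0.18311215]), 'wrist_torque': array([-0.02672538, -0.03691308,  0.02107647]), 'grip_force': 0.0, 'grip_width': 0.9968958590854639}
{'vfov': 53.25112991417987, 'cx': 274.1091510093805, 'cy': 206.01791126274696, 'k1': -0.1115362049925754, 'extrinsics': array([[ 2.80940131e-02, -9.94813244e-01,  9.77616327e-02,
         4.06286019e+02],
       [-9.99506509e-01, -2.65817182e-02,  1.67376874e-02,
        -3.58684552e+01],
       [-1.40522009e-02, -9.81836170e-02, -9.95069100e-01,
         1.19038311e+03],
       [ 0.00000000e+00,  0.00000000e+00,  0.00000000e+00,
         1.00000000e+00]])} {'vfov': 54.60674744700385, 'cx': 277.4639382819949, 'cy': 212.3445343087819, 'k1': -0.09949904645678659, 'extrinsics': array([[ 9.79647553e-01, -1.29221006e-01,  1.53598842e-01,
         3.35400404e+02],
       [-2.00231769e-01, -5.75485659e-01,  7.92920863e-01,
        -1.08291280e+03],
       [-1.40681012e-02, -8.07538351e-01, -5.89647268e-01,
         8.76875346e+02],
       [ 0.00000000e+00,  0.00000000e+00,  0.00000000e+00,
         1.00000000e+00]])}
```

View pics/t0.png

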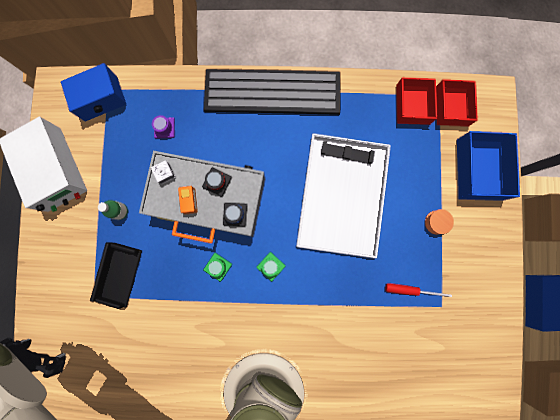

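View pics/s0.png

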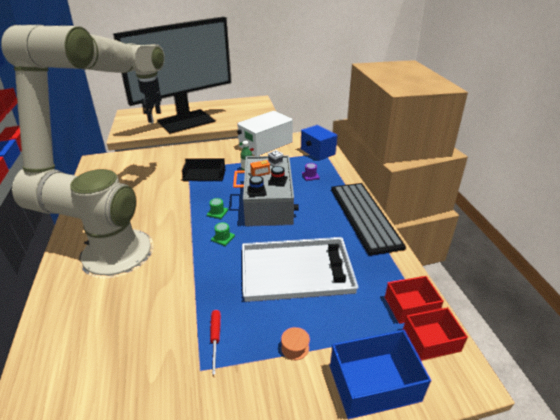

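Run:
```python
from h import *
a=cv2.imread('pics/t0.png');crop(a,125,280,110,260,5,'c0')
D=np.load('t0_d.npy')
P=cloud('top',D)
for n,(u,v) in dict(motor=(162,173),batt=(187,199),podA=(214,180),podB=(235,213),coverc=(200,160),TL=(153,154),TR=(264,170),BL=(142,212),BR=(254,236),traycen=(340,210),trTL=(313,135),trTR=(389,146),trBR=(377,258),trBL=(298,247),g1=(217,267),g2=(271,265)).items(): print(n,atd('top',u,v,D))
```

```text
motor [585.3 269.5 150.1]
batt [520.5 201.7 149.3]
podA [569.  133.7 158.5]
podB [487.6  77.8 159.2]
coverc [628.3 180.5 114.4]
TL [642.2 307.7 114. ]
TR [627.1  16.3  -1.5]
BL [487.1 328.  113.5]
BR [ 4.362e+02  3.890e+01 -1.000e-01]
traycen [ 516.6 -203.8    2.9]
trTL [ 726.8 -121.3   26.4]
trTR [ 702.2 -340.    23. ]
trBR [ 3.830e+02 -3.116e+02  3.000e-01]
trBL [408.5 -86.7   1.1]
g1 [348.  133.4  51.7]
g2 [358.  -12.8  52.2]
```

View pics/c0.png

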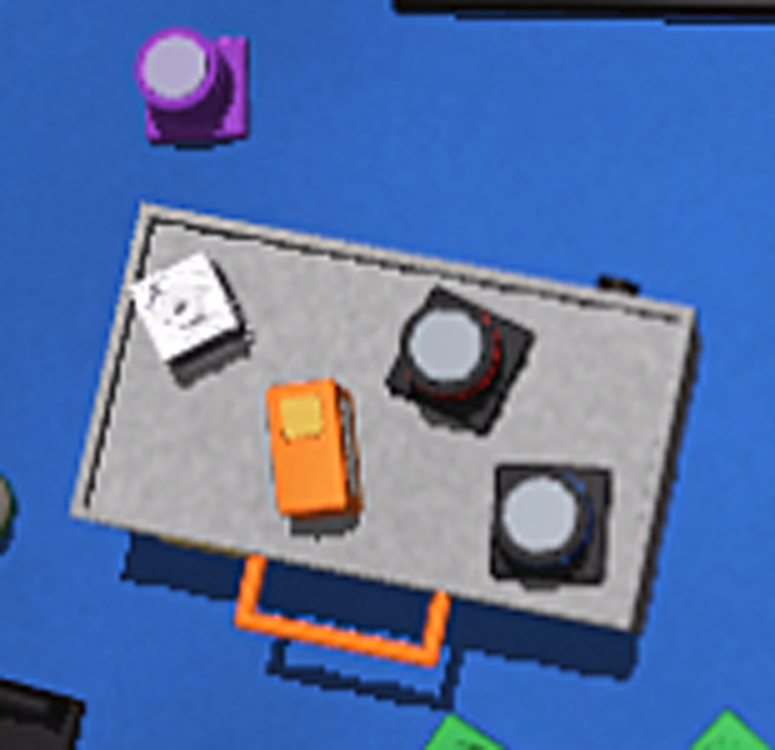

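```bash
cat >> h.py <<'E'
def cp(pts,z,u0,v0,k,n='top'):
    return np.array([atz(n,u0+(x+.5)/k-.5,v0+(y+.5)/k-.5,z) for x,y in pts])
E
python3 - <<'E'
from h import *
C=lambda p,z:cp(p,z,125,110,5)
def rep(n,Q):
    e=[Q[(i+1)%len(Q)]-Q[i] for i in range(len(Q))]
    print(n,Q.mean(0).round(1),[round(float(np.hypot(*x[:2]))) for x in e],[round(float(np.degrees(np.arctan2(x[1],x[0]))),1) for x in e])
rep('cover',C([(145,205),(694,305),(632,630),(72,515)],112))
rep('motor',C([(132,287),(202,252),(243,318),(172,365)],148))
rep('batt',C([(267,385),(335,378),(348,508),(278,515)],152))
print('red',C([(445,345)],160),'blue',C([(540,512)],160))
print('handle',C([(237,622),(438,663)],104))
# tray floor/top corners from t0
a=cv2.imread('pics/t0.png');crop(a,285,405,120,270,4,'c1')
P=cloud('top',np.load('t0_d.npy'))
for n,z0,z1,xy in [('motor',140,156,(575,262)),('batt',142,158,(517,205)),('red',153,166,(560,140)),('blue',153,166,(487,80))]:
    m=(P[...,2]>z0)&(P[...,2]<z1)&(np.hypot(P[...,0]-xy[0],P[...,1]-xy[1])<50)
    q=P[m];print(n,m.sum(),np.median(q[:,2]).round(1),cv2.minAreaRect(q[:,:2].astype(np.float32)))
q=P[(P[...,2]>16)&(P[...,2]<34)&(P[...,1]<-60)&(P[...,1]>-380)&(P[...,0]>350)&(P[...,0]<760)]
print('tray',cv2.minAreaRect(q[:,:2].astype(np.float32)))
E
```

```text
cover [544. 174. 112.] [298, 172, 301, 169] [-99.2, 171.1, 80.2, -9.9]
motor [591.7 270.4 148. ] [40, 41, 43, 46] [-62.0, -145.3, 125.2, 30.4]
batt [520.5 203.7 152. ] [35, 66, 36, 66] [-82.8, -171.6, 97.3, 7.8]
red [[572.3 134.6 160. ]] blue [[489.9  83.7 160. ]]
handle [[432.3 247.5 104. ]
 [414.3 140.6 104. ]]
motor 284 147.1 ((573.697021484375, 261.30230712890625), (90.46996307373047, 46.33662414550781), 32.711517333984375)
batt 370 150.4 ((520.9607543945312, 205.23489379882812), (64.27529907226562, 37.50490188598633), 9.35433578491211)
red 288 159.0 ((571.427001953125, 133.58482360839844), (47.61668395996094, 46.10527038574219), 46.85027313232422)
blue 282 159.1 ((487.8464050292969, 83.00566864013672), (45.65193557739258, 44.54000473022461), 89.74491119384766)
tray ((558.315673828125, -212.14529418945312), (227.64732360839844, 325.7313537597656), 83.640869140625)
```

View pics/c1.png

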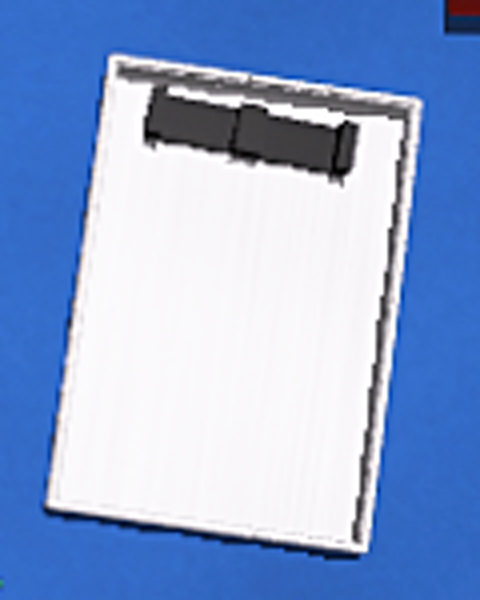

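Four parts are on the cover: motor (162,173), battery (187,199), pod_red (214,179) and pod_blue (233,212), with ring colours confirmed in the crop. Look-alikes to leave alone are purple (160,124) and green (217,267) and (271,265). The tray is empty except for the visor, tray px (305–395, 135–255). Starting with pod_red.

apply_moves(
  targets=[
    [85, [40, -35, 10], [0, 0, 0]],
    [85, [80, -70, 10], [0, 0, 0]],
    [85, [115, -100, 10], [0, 0, 0]],
    [85, [150, -131, 10], [0, 0, 0]],
    [85, [185, -162, 10], [0, 0, 0]],
    [85, [220, -193, 10], [0, 0, 0]],
    [85, [255, -224, 10], [0, 0, 0]],
    [85, [290, -254, 10], [0, 0, 0]],
    [85, [325, -285, 10], [0, 0, 0]],
    [85, [360, -316, 10], [0, 0, 0]],
    [85, [395, -346, 10], [0, 0, 0]],
    [85, [421, -369, 10], [0, 0, 0]],
    [85, [421, -369, 10], [0, 0, 0]],
    [85, [421, -369, -15], [0, 0, 0]],
    [85, [421, -369, -40], [0, 0, 0]],
    [85, [421, -369, -65], [0, 0, 0]],
    [85, [421, -369, -85], [0, 0, 0]],
    [85, [421, -369, -100], [0, 0, 0]],
    [85, [421, -369, -103], [0, 0, 0]],
    [85, [421, -369, -103], [0, 0, 0]],
  ],
)

```text
time_s: 2.1
eef_pos: [571.7, 134.2, 128.3]
ee_rot: [-0.0, 0.145, 0.989, -0.0]
force: [0.9, 0.4, -0.4]
grip_width: 0.996
grip_force: 0.0
```

apply_moves(
  targets=[
    [40, [0, 0, 0], [0, 0, 0]],
    [40, [0, 0, 0], [0, 0, 0]],
    [40, [0, 0, 0], [0, 0, 0]],
    [40, [0, 0, 0], [0, 0, 0]],
    [40, [0, 0, 0], [0, 0, 0]],
    [40, [0, 0, 0], [0, 0, 0]],
    [40, [0, 0, 15], [0, 0, 0]],
    [40, [0, 0, 35], [0, 0, 0]],
    [40, [0, 0, 60], [0, 0, 0]],
    [40, [0, 0, 90], [0, 0, 0]],
    [40, [0, 0, 100], [0, 0, 0]],
  ],
  squeeze=50,
)

```text
time_s: 3.2
eef_pos: [572.8, 133.8, 231.1]
ee_rot: [0.002, 0.145, 0.989, 0.0]
force: [-0.7, -0.3, -0.8]
grip_width: 0.552
grip_force: 51.5
```

apply_moves(
  targets=[
    [40, [0, -10, 0], [0, 0, 0]],
    [40, [0, -30, 0], [0, 0, 0]],
    [40, [0, -60, 0], [0, 0, 0]],
    [40, [1, -95, 0], [0, 0, 0]],
    [40, [2, -130, 0], [0, 0, 0]],
    [40, [2, -165, 0], [0, 0, 0]],
    [40, [3, -200, 0], [0, 0, 0]],
    [40, [3, -235, 0], [0, 0, 0]],
    [40, [4, -270, 0], [0, 0, 0]],
    [40, [4, -305, -10], [0, 0, 0]],
    [40, [5, -340, -25], [0, 0, 0]],
    [40, [5, -370, -50], [0, 0, 0]],
    [40, [5, -390, -75], [0, 0, 0]],
    [40, [5, -398, -100], [0, 0, 0]],
    [40, [5, -398, -130], [0, 0, 0]],
    [40, [5, -398, -155], [0, 0, 0]],
    [40, [5, -398, -175], [0, 0, 0]],
    [40, [5, -398, -190], [0, 0, 0]],
    [40, [5, -398, -198], [0, 0, 0]],
    [40, [5, -398, -198], [0, 0, 0]],
  ],
)

```text
time_s: 5.2
eef_pos: [576.4, -264.0, 29.0]
ee_rot: [-0.001, 0.145, 0.989, 0.0]
force: [0.3, -0.3, -0.3]
grip_width: 0.548
grip_force: 51.6
```

apply_moves(
  targets=[
    [40, [0, 0, -3], [0, 0, 0]],
    [40, [0, 0, -5], [0, 0, 0]],
    [40, [0, 0, -6], [0, 0, 0]],
    [40, [0, 0, -6], [0, 0, 0]],
  ],
)

```text
time_s: 5.6
eef_pos: [577.3, -264.4, 25.4]
ee_rot: [0.001, 0.145, 0.989, -0.0]
force: [-2.2, 1.3, 4.9]
grip_width: 0.545
grip_force: 52.0
```

apply_moves(
  targets=[
    [64, [0, 0, -5], [0, 0, 0]],
    [64, [0, 0, -5], [0, 0, 0]],
    [64, [0, 0, -5], [0, 0, 0]],
    [64, [0, 0, 10], [0, 0, 0]],
    [66, [0, 0, 40], [0, 0, 0]],
    [70, [0, 0, 80], [0, 0, 0]],
    [85, [0, 0, 125], [0, 0, 0]],
    [85, [0, 10, 170], [0, 0, 0]],
    [85, [-10, 40, 205], [0, 0, 0]],
    [85, [-20, 80, 216], [0, 0, 0]],
    [85, [-32, 125, 216], [0, 0, 0]],
    [85, [-44, 170, 216], [0, 0, 0]],
    [85, [-55, 215, 216], [0, 0, 0]],
    [85, [-66, 260, 216], [0, 0, 0]],
    [85, [-77, 300, 210], [0, 0, 0]],
    [85, [-85, 333, 190], [0, 0, 0]],
    [85, [-88, 347, 160], [0, 0, 0]],
    [85, [-88, 347, 130], [0, 0, 0]],
    [85, [-88, 347, 110], [0, 0, 0]],
    [85, [-88, 347, 104], [0, 0, 0]],
  ],
)

```text
time_s: 7.6
eef_pos: [488.3, 83.0, 127.5]
ee_rot: [-0.001, 0.145, 0.989, -0.0]
force: [0.3, 0.5, 0.8]
grip_width: 0.995
grip_force: 0.0
```

apply_moves(
  targets=[
    [40, [0, 0, 0], [0, 0, 0]],
    [40, [0, 0, 0], [0, 0, 0]],
    [40, [0, 0, 0], [0, 0, 0]],
    [40, [0, 0, 0], [0, 0, 0]],
    [40, [0, 0, 0], [0, 0, 0]],
    [40, [0, 0, 0], [0, 0, 0]],
    [40, [0, 0, 15], [0, 0, 0]],
    [40, [0, 0, 35], [0, 0, 0]],
    [40, [0, 0, 60], [0, 0, 0]],
    [40, [0, 0, 90], [0, 0, 0]],
    [40, [0, 0, 100], [0, 0, 0]],
  ],
)

```text
time_s: 8.7
eef_pos: [490.0, 82.7, 231.6]
ee_rot: [0.003, 0.145, 0.989, 0.0]
force: [-0.4, -0.9, -1.4]
grip_width: 0.548
grip_force: 51.5
```

apply_moves(
  targets=[
    [40, [0, -10, 0], [0, 0, 0]],
    [40, [-3, -30, 0], [0, 0, 0]],
    [40, [-6, -60, 0], [0, 0, 0]],
    [40, [-9, -95, 0], [0, 0, 0]],
    [40, [-12, -130, 0], [0, 0, 0]],
    [40, [-15, -165, 0], [0, 0, 0]],
    [40, [-18, -200, 0], [0, 0, 0]],
    [40, [-21, -235, 0], [0, 0, 0]],
    [40, [-25, -270, -15], [0, 0, 0]],
    [40, [-28, -300, -40], [0, 0, 0]],
    [40, [-31, -322, -65], [0, 0, 0]],
    [40, [-31, -334, -95], [0, 0, 0]],
    [40, [-31, -334, -125], [0, 0, 0]],
    [40, [-31, -334, -150], [0, 0, 0]],
    [40, [-31, -334, -175], [0, 0, 0]],
    [40, [-31, -334, -190], [0, 0, 0]],
    [40, [-31, -334, -198], [0, 0, 0]],
    [40, [-31, -334, -201], [0, 0, 0]],
    [40, [-31, -334, -203], [0, 0, 0]],
    [40, [-31, -334, -203], [0, 0, 0]],
  ],
)

```text
time_s: 10.7
eef_pos: [457.7, -251.3, 26.1]
ee_rot: [-0.0, 0.145, 0.989, -0.0]
force: [-3.2, 1.2, 3.6]
grip_width: 0.547
grip_force: 52.0
```

apply_moves(
  targets=[
    [64, [0, 0, 0], [0, 0, 0]],
    [64, [0, 0, 0], [0, 0, 0]],
    [64, [0, 0, 0], [0, 0, 0]],
    [64, [0, 0, 15], [0, 0, 0]],
    [66, [0, 0, 45], [0, 0, 0]],
    [70, [0, 0, 90], [0, 0, 0]],
    [85, [0, 0, 135], [0, 0, 0]],
    [85, [0, 0, 180], [0, 0, 0]],
    [85, [0, 0, 215], [0, 0, 0]],
  ],
)

```text
time_s: 11.6
eef_pos: [458.2, -251.3, 243.3]
ee_rot: [0.001, 0.145, 0.989, -0.001]
force: [-0.2, 0.1, -0.6]
grip_width: 0.992
grip_force: 0.0
```

Run:
```python
from h import *
p,D=save('top','t1')
P=cloud('top',D)
for n,z0,z1,xy in [('motor',140,156,(590,270)),('batt',142,158,(517,205))]:
    m=(P[...,2]>z0)&(P[...,2]<z1)&(np.hypot(P[...,0]-xy[0],P[...,1]-xy[1])<70)
    q=P[m];print(n,m.sum(),np.median(q[:,2]).round(1),np.median(q[:,:2],0),cv2.minAreaRect(q[:,:2].astype(np.float32)))
crop(p,130,400,110,280,3,'c2')
print(abs(p.astype(int)-cv2.imread('pics/t0.png')).max(2)[150:230,145:205].mean())
```

```text
motor 286 146.9 [583.41596767 247.45440968] ((570.7130737304688, 242.635009765625), (76.75538635253906, 42.68817138671875), 28.68951988220215)
batt 425 150.4 [525.07461626 206.2625401 ] ((534.3656616210938, 213.00830078125), (101.07637786865234, 55.048423767089844), 30.979965209960938)
19.269583333333333
```

View pics/c2.png

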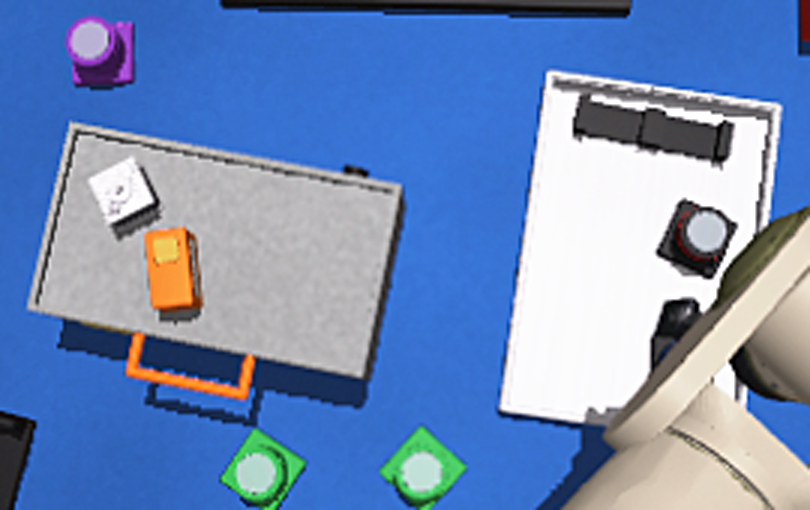

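The motor has been knocked to about px (171,173), nearer the battery. I'll re-measure both.

Run:
```python
from h import *
p=cv2.imread('pics/t1.png');crop(p,150,205,155,220,9,'c3')
hsv=cv2.cvtColor(p,cv2.COLOR_BGR2HSV)
for n,m,z in [('motor',(hsv[...,2]>215)&(hsv[...,1]<40),148),('batt',(hsv[...,1]>150)&(hsv[...,2]>150)&(hsv[...,0]<35),152)]:
    m=m.astype(np.uint8);m[:155]=0;m[213:]=0;m[:,:150]=0;m[:,205:]=0
    k,l,s,c=cv2.connectedComponentsWithStats(m);i=1+s[1:,4].argmax();v,u=np.where(l==i)
    q=np.array([atz('top',a,b,z)[:2] for a,b in zip(u,v)],np.float32);print(n,len(u),cv2.minAreaRect(q),q.mean(0))
```

```text
motor 263 ((586.5294799804688, 249.99258422851562), (43.466270446777344, 43.375850677490234), 28.210268020629883) [587.00665 249.91937]
batt 355 ((520.10498046875, 204.018310546875), (65.36781311035156, 35.27768325805664), 9.297800064086914) [519.88403 204.08061]
```

View pics/c3.png

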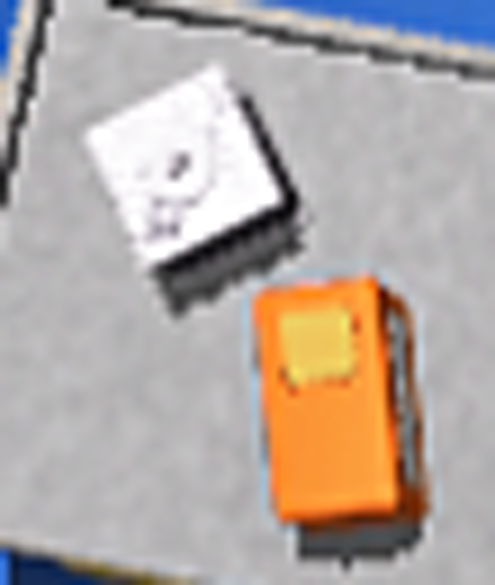

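apply_moves(
  targets=[
    [85, [6, 40, 0], [0, 0, 5]],
    [85, [12, 85, 0], [0, 0, 10]],
    [85, [18, 130, 0], [0, 0, 15]],
    [85, [24, 175, 0], [0, 0, 20]],
    [85, [30, 220, 0], [0, 0, 25]],
    [85, [36, 265, 0], [0, 0, 25]],
    [85, [42, 310, 0], [0, 0, 25]],
    [75, [48, 355, 0], [0, 0, 25]],
    [70, [54, 395, 0], [0, 0, 25]],
    [70, [59, 430, -5], [0, 0, 25]],
    [70, [62, 455, -15], [0, 0, 25]],
    [70, [62, 455, -35], [0, 0, 25]],
    [70, [62, 455, -60], [0, 0, 25]],
    [70, [62, 455, -85], [0, 0, 25]],
    [70, [62, 455, -105], [0, 0, 25]],
    [70, [62, 455, -118], [0, 0, 25]],
    [70, [62, 455, -122], [0, 0, 25]],
    [70, [62, 455, -122], [0, 0, 25]],
  ],
)

```text
time_s: 13.45
eef_pos: [520.2, 203.8, 118.3]
ee_rot: [-0.0, -0.072, 0.997, 0.0]
force: [1.0, 1.0, 0.6]
grip_width: 0.821
grip_force: 0.0
```

apply_moves(
  targets=[
    [28, [0, 0, 0], [0, 0, 0]],
    [28, [0, 0, 0], [0, 0, 0]],
    [28, [0, 0, 0], [0, 0, 0]],
    [28, [0, 0, 0], [0, 0, 0]],
    [28, [0, 0, 0], [0, 0, 0]],
    [28, [0, 0, 0], [0, 0, 0]],
    [28, [0, 0, 15], [0, 0, 0]],
    [28, [0, 0, 35], [0, 0, 0]],
    [28, [0, 0, 60], [0, 0, 0]],
    [28, [0, 0, 90], [0, 0, 0]],
    [28, [0, 0, 100], [0, 0, 0]],
  ],
  squeeze=50,
)

```text
time_s: 14.55
eef_pos: [520.8, 204.0, 220.8]
ee_rot: [0.002, -0.072, 0.997, 0.0]
force: [0.1, 0.3, -2.8]
grip_width: 0.412
grip_force: 50.5
```

apply_moves(
  targets=[
    [28, [2, -10, 0], [0, 0, 0]],
    [28, [6, -30, 0], [0, 0, 0]],
    [28, [12, -60, 0], [0, 0, 0]],
    [28, [18, -95, 0], [0, 0, 0]],
    [28, [24, -130, 0], [0, 0, 0]],
    [28, [31, -165, 0], [0, 0, 0]],
    [28, [38, -200, 0], [0, 0, 0]],
    [28, [44, -235, 0], [0, 0, 0]],
    [28, [50, -270, 0], [0, 0, 0]],
    [28, [56, -305, -10], [0, 0, 0]],
    [28, [62, -338, -35], [0, 0, 0]],
    [28, [66, -360, -65], [0, 0, 0]],
    [28, [68, -369, -95], [0, 0, 0]],
    [28, [68, -369, -125], [0, 0, 0]],
    [28, [68, -369, -155], [0, 0, 0]],
    [28, [68, -369, -178], [0, 0, 0]],
    [28, [68, -369, -193], [0, 0, 0]],
    [28, [68, -369, -200], [0, 0, 0]],
    [28, [68, -369, -203], [0, 0, 0]],
    [28, [68, -369, -203], [0, 0, 0]],
  ],
)

```text
time_s: 16.55
eef_pos: [588.1, -165.5, 15.9]
ee_rot: [0.0, -0.072, 0.997, -0.0]
force: [0.4, -0.0, -1.8]
grip_width: 0.417
grip_force: 50.5
```

apply_moves(
  targets=[
    [28, [0, 0, -1], [0, 0, 0]],
    [28, [0, 0, -1], [0, 0, 0]],
    [50, [0, 0, -1], [0, 0, 0]],
    [50, [0, 0, -1], [0, 0, 0]],
    [50, [0, 0, -1], [0, 0, 0]],
    [50, [0, 0, 15], [0, 0, 0]],
    [50, [0, 0, 50], [0, 0, 0]],
    [60, [0, 0, 95], [0, 0, 0]],
    [70, [0, 0, 140], [0, 0, 0]],
    [70, [0, 0, 185], [0, 0, 0]],
    [70, [0, 25, 215], [0, 0, 0]],
    [70, [0, 65, 220], [0, 0, 0]],
    [70, [0, 110, 220], [0, 0, 5]],
    [70, [0, 155, 220], [0, 0, 10]],
    [70, [0, 200, 220], [0, 0, 15]],
    [70, [0, 245, 220], [0, 0, 20]],
    [70, [0, 290, 220], [0, 0, 20]],
    [70, [0, 335, 220], [0, 0, 20]],
    [70, [-1, 380, 210], [0, 0, 20]],
    [70, [-1, 415, 190], [0, 0, 20]],
  ],
)

```text
time_s: 18.55
eef_pos: [587.1, 252.6, 206.3]
ee_rot: [0.002, -0.245, 0.97, 0.0]
force: [1.3, -1.1, 0.1]
grip_width: 0.82
grip_force: 0.0
```

apply_moves(
  targets=[
    [70, [0, 0, -25], [0, 0, 0]],
    [70, [0, 0, -50], [0, 0, 0]],
    [70, [0, 0, -70], [0, 0, 0]],
    [70, [0, 0, -83], [0, 0, 0]],
    [70, [0, 0, -89], [0, 0, 0]],
    [70, [0, 0, -89], [0, 0, 0]],
    [34, [0, 0, -89], [0, 0, 0]],
    [34, [0, 0, -89], [0, 0, 0]],
    [34, [0, 0, -89], [0, 0, 0]],
    [34, [0, 0, -89], [0, 0, 0]],
    [34, [0, 0, -89], [0, 0, 0]],
    [34, [0, 0, -89], [0, 0, 0]],
    [34, [0, 0, -75], [0, 0, 0]],
    [34, [0, 0, -55], [0, 0, 0]],
    [34, [0, 0, -30], [0, 0, 0]],
    [34, [0, 0, 0], [0, 0, 0]],
    [34, [0, 0, 10], [0, 0, 0]],
  ],
  squeeze=60,
)

```text
time_s: 20.25
eef_pos: [587.7, 250.1, 218.8]
ee_rot: [0.002, -0.244, 0.97, -0.0]
force: [0.1, -0.1, -2.5]
grip_width: 0.483
grip_force: 61.4
```

apply_moves(
  targets=[
    [34, [-3, -10, 5], [0, 0, 0]],
    [34, [-9, -30, 10], [0, 0, 0]],
    [34, [-18, -60, 10], [0, 0, -3]],
    [34, [-28, -95, 10], [0, 0, -6]],
    [34, [-38, -130, 10], [0, 0, -9]],
    [34, [-48, -165, 10], [0, 0, -12]],
    [34, [-59, -200, 10], [0, 0, -15]],
    [34, [-69, -235, 10], [0, 0, -18]],
    [34, [-79, -270, 10], [0, 0, -20]],
    [34, [-89, -305, 0], [0, 0, -20]],
    [34, [-100, -340, -20], [0, 0, -20]],
    [34, [-109, -372, -45], [0, 0, -20]],
    [34, [-116, -395, -75], [0, 0, -20]],
    [34, [-118, -402, -105], [0, 0, -20]],
    [34, [-118, -402, -135], [0, 0, -20]],
    [34, [-118, -402, -165], [0, 0, -20]],
    [34, [-118, -402, -187], [0, 0, -20]],
    [34, [-118, -402, -198], [0, 0, -20]],
    [34, [-118, -402, -202], [0, 0, -20]],
    [34, [-118, -402, -202], [0, 0, -20]],
  ],
)

```text
time_s: 22.25
eef_pos: [468.4, -152.1, 13.8]
ee_rot: [-0.0, -0.072, 0.997, 0.0]
force: [-0.2, -0.4, -3.1]
grip_width: 0.481
grip_force: 61.3
```

apply_moves(
  targets=[
    [34, [0, 0, -1], [0, 0, 0]],
    [34, [0, 0, -1], [0, 0, 0]],
    [56, [0, 0, -1], [0, 0, 0]],
    [56, [0, 0, -1], [0, 0, 0]],
    [56, [0, 0, -1], [0, 0, 0]],
    [56, [0, 0, 15], [0, 0, 0]],
    [56, [0, 0, 50], [0, 0, 0]],
    [60, [0, 0, 95], [0, 0, 0]],
    [60, [-10, 10, 140], [0, 0, 0]],
    [60, [-40, 40, 170], [0, 0, 0]],
    [40, [-75, 75, 185], [0, 0, -7]],
    [40, [-110, 110, 185], [0, 0, -14]],
    [40, [-130, 140, 185], [0, 0, -18]],
    [40, [-130, 140, 185], [0, 0, -18]],
  ],
)

```text
time_s: 23.65
eef_pos: [336.9, -9.7, 198.4]
ee_rot: [0.0, 0.084, 0.996, 0.0]
force: [-0.2, -0.1, 0.5]
grip_width: 0.469
grip_force: 0.0
```

Run:
```python
from h import *
p,D=save('top','t2');save('side','s2')
crop(p,130,400,110,280,3,'c4')
print(ctrl.sense()['eef_pos'])
```

```text
[339.24017466 -12.12048579 198.64233155]
```

View pics/c4.png

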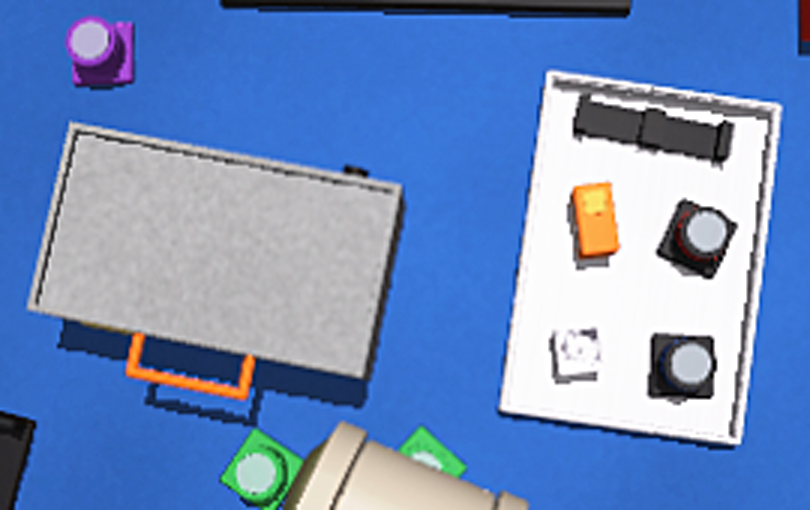

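All four parts stand in the tray and the cover is clear. Handle bar is at crop (190,380), so px (193,237). Going for the handle.

apply_moves(
  targets=[
    [26, [8, 20, 0], [0, 0, -8]],
    [26, [16, 40, 0], [0, 0, -16]],
    [26, [24, 60, 0], [0, 0, -24]],
    [26, [32, 80, 0], [0, 0, -32]],
    [26, [40, 100, 0], [0, 0, -40]],
    [26, [48, 120, 0], [0, 0, -48]],
    [26, [56, 140, 0], [0, 0, -56]],
    [26, [64, 160, 0], [0, 0, -64]],
    [26, [72, 180, 0], [0, 0, -72]],
    [26, [80, 195, -5], [0, 0, -80]],
    [26, [86, 206, -10], [0, 0, -88]],
    [26, [86, 206, -18], [0, 0, -90]],
    [26, [86, 206, -38], [0, 0, -90]],
    [26, [86, 206, -55], [0, 0, -90]],
    [26, [86, 206, -55], [0, 0, -90]],
  ],
)

```text
time_s: 25.25
eef_pos: [425.0, 193.1, 141.1]
ee_rot: [-0.001, 0.765, 0.644, -0.002]
force: [-0.1, 0.7, 1.5]
grip_width: 0.305
grip_force: 0.0
```

Run:
```python
from h import *
p,D=save('side','s3');crop(p,215,305,140,230,7,'c5')
s=ctrl.sense();print(s['eef_pos'],s['ee_rot'],s['joints'])
```

```text
[425.54805244 193.26922627 142.51291186] [-4.94432774e-04  7.64621291e-01  6.44479038e-01 -8.98714310e-04] [ 1.74862488e-01  2.84181558e-01  1.78657420e+00 -5.25726034e-05
  1.07288786e+00  3.44999575e-01]
```

View pics/c5.png

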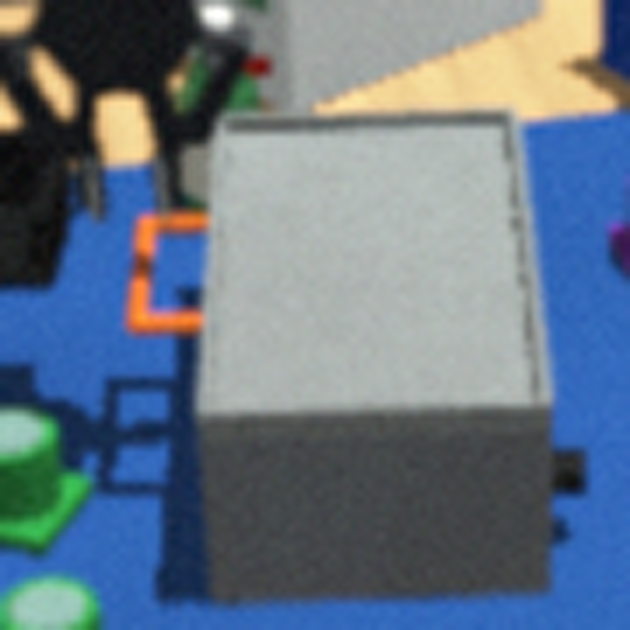

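Run:
```python
from h import *
print(cp([(148,217),(136,325),(142,268)],104,215,140,7,'side'))
print('unit cover corners',cp([(220,113),(515,110),(549,402),(198,412)],112,215,140,7,'side'))
D=np.load('t0_d.npy');print([atd('top',u,v,D,0) for u,v in [(180,235),(190,238),(200,240),(185,236),(195,239)]])
```

```text
[[436.6 252.5 104. ]
 [417.8 145.7 104. ]
 [427.3 200.5 104. ]]
unit cover corners [[489.2 345.7 112. ]
 [652.5 311.2 112. ]
 [603.1  19.9 112. ]
 [437.2  48.7 112. ]]
[array([430.3, 225. , 108.6]), array([423.4, 199. , 105.4]), array([419. , 172.7, 104.3]), array([428.1, 211.4, 109.8]), array([421.2, 185.8, 104.9])]
```

apply_moves(
  targets=[
    [26, [0, 0, -15], [0, 0, 0]],
    [26, [0, 0, -30], [0, 0, 0]],
    [26, [0, 0, -43], [0, 0, 0]],
    [26, [0, 0, -52], [0, 0, 0]],
    [26, [0, 0, -52], [0, 0, 0]],
    [5, [0, 0, -52], [0, 0, 0]],
    [5, [0, 0, -52], [0, 0, 0]],
    [5, [0, 0, -52], [0, 0, 0]],
    [5, [0, 0, -52], [0, 0, 0]],
    [5, [0, 0, -52], [0, 0, 0]],
  ],
  squeeze=30,
)

```text
time_s: 26.3
eef_pos: [427.2, 193.6, 92.5]
ee_rot: [0.002, 0.764, 0.645, 0.002]
force: [6.8, -2.7, -3.6]
grip_width: 0.102
grip_force: 31.0
```

apply_moves(
  targets=[
    [5, [2, 0, 5], [0, 0, 0]],
    [5, [2, 0, 12], [0, 0, 0]],
    [5, [3, 0, 20], [0, 0, 0]],
    [5, [4, 0, 30], [0, 0, 0]],
    [5, [6, -1, 41], [0, 0, 0]],
    [5, [8, -1, 51], [0, 0, 0]],
    [5, [11, -1.5, 61], [0, 0, 0]],
    [5, [18, -3, 80], [0, 0, 0]],
    [5, [27, -4, 98], [0, 0, 0]],
    [5, [27, -4, 98], [0, 0, 0]],
  ],
)

```text
time_s: 27.3
eef_pos: [451.6, 189.5, 191.7]
ee_rot: [-0.0, 0.764, 0.645, -0.001]
force: [-9.8, -4.5, 5.7]
grip_width: 0.099
grip_force: 30.4
```

apply_moves(
  targets=[
    [5, [10, -2, 18], [0, 0, 0]],
    [5, [22, -4, 34], [0, 0, 0]],
    [5, [35, -6, 49], [0, 0, 0]],
    [5, [51, -9, 63], [0, 0, 0]],
    [5, [67, -11, 75], [0, 0, 0]],
    [5, [85, -14, 85], [0, 0, 0]],
    [5, [103, -17, 93], [0, 0, 0]],
    [5, [122, -21, 99], [0, 0, 0]],
    [5, [122, -21, 99], [0, 0, 0]],
  ],
)

```text
time_s: 28.2
eef_pos: [575.6, 169.1, 292.4]
ee_rot: [0.001, 0.764, 0.645, 0.003]
force: [-2.4, 0.8, 15.3]
grip_width: 0.099
grip_force: 31.6
```

apply_moves(
  targets=[
    [5, [10, -2, 6], [0, 0, 0]],
    [5, [21, -3, 9], [0, 0, 0]],
    [5, [31, -5, 11], [0, 0, 0]],
    [5, [41, -7, 12], [0, 0, 0]],
    [5, [61, -10, 12], [0, 0, 0]],
    [5, [81, -13, 10], [0, 0, 0]],
    [5, [91, -15, 9], [0, 0, 0]],
    [5, [101, -16, 7], [0, 0, 0]],
    [5, [110, -18, 5], [0, 0, 0]],
    [5, [116, -19, 3], [0, 0, 0]],
    [5, [116, -19, 3], [0, 0, 0]],
  ],
)

```text
time_s: 29.3
eef_pos: [690.8, 149.6, 292.3]
ee_rot: [0.001, 0.765, 0.645, 0.001]
force: [1.6, -3.1, 3.8]
grip_width: 0.101
grip_force: 29.9
```

apply_moves(
  targets=[
    [26, [0, 0, 0], [0, 0, 0]],
    [26, [0, 0, 0], [0, 0, 0]],
    [26, [0, 0, 5], [0, 0, 0]],
    [26, [0, 0, 20], [0, 0, 0]],
    [26, [0, 0, 45], [0, 0, 0]],
    [20, [-10, 0, 65], [0, 0, 0]],
    [10, [-45, -10, 70], [0, 0, 0]],
    [0, [-90, -30, 70], [0, 0, 0]],
    [0, [-135, -55, 70], [0, 0, 0]],
    [0, [-180, -85, 65], [0, 0, 0]],
    [0, [-225, -115, 60], [0, 0, 0]],
    [0, [-270, -140, 50], [0, 0, 0]],
    [0, [-310, -160, 40], [0, 0, 0]],
    [0, [-310, -160, 40], [0, 0, 0]],
  ],
)

```text
time_s: 30.7
eef_pos: [376.7, -10.7, 331.0]
ee_rot: [-0.0, 0.765, 0.644, -0.0]
force: [1.2, 0.1, -0.0]
grip_width: 0.002
grip_force: 0.0
```

Run:
```python
from h import *
p,D=save('top','t4');crop(p,130,290,110,250,5,'c6');save('side','s4')
```

```text
(no output)
```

View pics/c6.png

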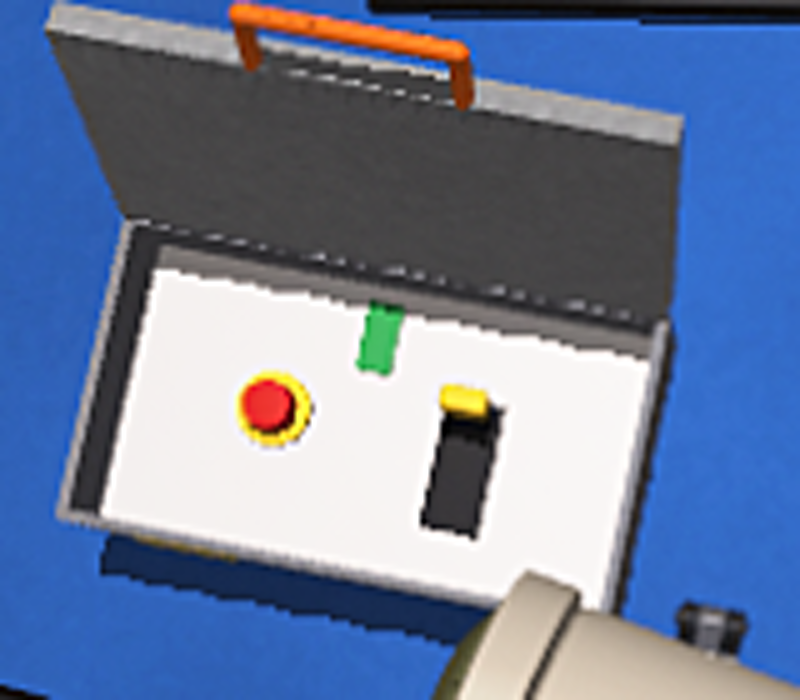

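Run:
```python
from h import *
C=lambda p,z:cp(p,z,130,110,5)
print('button',C([(267,405)],68),'tip',C([(464,400)],93),C([(440,402),(488,402)],93),'handle',C([(235,14),(465,52)],300))
D=np.load('t4_d.npy')
for u,v in [(183,191),(222,190),(223,189),(223,191)]: print(atd('top',u,v,D,0))
```

```text
button [[552.1 232.5  68. ]] tip [[554.2 120.9  93. ]] [[552.8 133.7  93. ]
 [553.4 108.1  93. ]] handle [[696.6 201.3 300. ]
 [680.7  97.7 300. ]]
[551.2 232.7  66.7]
[553.2 122.1  91.8]
[556.2 119.8  90.1]
[550.2 118.9  95. ]
```

apply_moves(
  targets=[
    [0, [20, 28, -10], [0, 0, 0]],
    [0, [45, 63, -25], [0, 0, 0]],
    [0, [70, 98, -45], [0, 0, 0]],
    [0, [95, 133, -65], [0, 0, 0]],
    [0, [120, 168, -85], [0, 0, 0]],
    [0, [143, 200, -105], [0, 0, 0]],
    [0, [163, 229, -120], [0, 0, 0]],
    [0, [173, 243, -140], [0, 0, 0]],
    [0, [173, 243, -170], [0, 0, 0]],
    [0, [173, 243, -200], [0, 0, 0]],
    [0, [173, 243, -225], [0, 0, 0]],
    [0, [173, 243, -245], [0, 0, 0]],
    [0, [173, 243, -255], [0, 0, 0]],
    [0, [173, 243, -257], [0, 0, 0]],
    [0, [173, 243, -257], [0, 0, 0]],
  ],
)

```text
time_s: 32.3
eef_pos: [553.6, 233.4, 74.7]
ee_rot: [0.0, 0.764, 0.645, 0.0]
force: [-0.3, -0.1, 0.3]
grip_width: 0.003
grip_force: 0.0
```

apply_moves(
  targets=[
    [0, [0, 0, -4], [0, 0, 0]],
    [0, [0, 0, -7], [0, 0, 0]],
    [0, [0, 0, -9], [0, 0, 0]],
    [0, [0, 0, -11], [0, 0, 0]],
    [0, [0, 0, -12.5], [0, 0, 0]],
    [0, [0, 0, -12.5], [0, 0, 0]],
    [0, [0, 0, -12.5], [0, 0, 0]],
  ],
)

```text
time_s: 33.0
eef_pos: [553.4, 232.9, 62.2]
ee_rot: [0.0, 0.764, 0.645, 0.0]
force: [1.4, 1.4, 3.5]
grip_width: -0.004
grip_force: 2.2
```

apply_moves(
  targets=[
    [0, [0, 0, -1.5], [0, 0, 0]],
    [0, [0, 0, -2.5], [0, 0, 0]],
    [0, [0, 0, -2.5], [0, 0, 0]],
  ],
)

```text
time_s: 33.3
eef_pos: [553.5, 233.0, 60.9]
ee_rot: [0.0, 0.764, 0.645, 0.001]
force: [-2.8, -0.9, 15.7]
grip_width: -0.0
grip_force: 7.7
```

apply_moves(
  targets=[
    [0, [0, 0, 5], [0, 0, 0]],
    [0, [0, 0, 15], [0, 0, 0]],
    [0, [0, 0, 40], [0, 0, 0]],
    [0, [0, 0, 75], [0, 0, 0]],
    [0, [-10, -10, 115], [0, 0, 0]],
    [0, [-35, -45, 155], [0, 0, 0]],
    [0, [-65, -80, 185], [0, 0, 0]],
    [0, [-95, -120, 215], [0, 0, 0]],
    [0, [-125, -160, 240], [0, 0, 0]],
    [0, [-150, -200, 260], [0, 0, 0]],
    [0, [-173, -243, 270], [0, 0, 0]],
    [0, [-173, -243, 270], [0, 0, 0]],
  ],
)

```text
time_s: 34.5
eef_pos: [378.2, -11.9, 330.4]
ee_rot: [0.0, 0.765, 0.644, -0.0]
force: [0.8, -0.9, -1.1]
grip_width: 0.0
grip_force: 0.0
```

Run:
```python
from h import *
p,D=save('top','t5');q,E=save('side','s5')
a=cv2.resize(p[110:250,150:290],None,fx=4,fy=4,interpolation=2);b=cv2.resize(q[120:260,200:340],None,fx=4,fy=4,interpolation=2)
c=np.hstack([a,b]);cv2.imwrite('pics/c7.png',cv2.resize(c,(800,400)))
P=cloud('top',D)[160:235,160:270];h=cv2.cvtColor(p,cv2.COLOR_BGR2HSV)[160:235,160:270]
m=(h[...,1]>140)&(h[...,2]>120)&(h[...,0]>20)&(h[...,0]<35)&(P[...,1]<180)
v,u=np.where(m);print(m.sum(),np.median(P[m],0),u.mean()+160,v.mean()+160,u.min()+160,u.max()+160)
```

```text
72 [504.37348626 129.71278519  67.03544681] 219.61111111111111 209.01388888888889 215 224
```

View pics/c7.png

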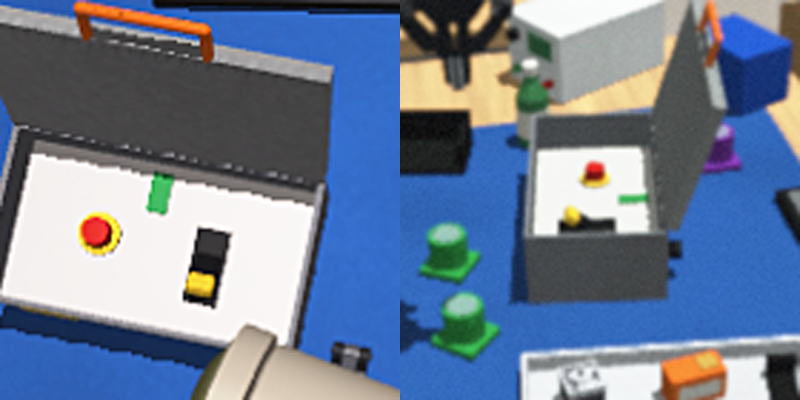

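The lever has tripped (yellow tip at (200,284) in the left crop) and the button has sprung back up. Now the lever.

apply_moves(
  targets=[
    [50, [10, 11, -10], [0, 0, 8]],
    [50, [22, 24, -25], [0, 0, 16]],
    [50, [34, 38, -40], [0, 0, 24]],
    [50, [46, 51, -55], [0, 0, 32]],
    [50, [58, 64, -70], [0, 0, 40]],
    [50, [70, 78, -85], [0, 0, 48]],
    [50, [82, 91, -100], [0, 0, 56]],
    [50, [94, 104, -115], [0, 0, 64]],
    [50, [106, 118, -130], [0, 0, 72]],
    [50, [118, 131, -145], [0, 0, 80]],
    [50, [125.5, 139.5, -160], [0, 0, 88]],
    [50, [125.5, 139.5, -180], [0, 0, 90]],
    [50, [125.5, 139.5, -205], [0, 0, 90]],
    [50, [125.5, 139.5, -230], [0, 0, 90]],
    [50, [125.5, 139.5, -252], [0, 0, 90]],
    [50, [125.5, 139.5, -268], [0, 0, 90]],
    [50, [125.5, 139.5, -277], [0, 0, 90]],
    [50, [125.5, 139.5, -279], [0, 0, 90]],
    [50, [125.5, 139.5, -279], [0, 0, 90]],
  ],
)

```text
time_s: 36.5
eef_pos: [505.6, 129.6, 50.4]
ee_rot: [-0.0, 0.085, 0.996, -0.0]
force: [-0.1, 0.3, -0.1]
grip_width: 0.585
grip_force: 0.0
```

apply_moves(
  targets=[
    [18, [0, 0, 0], [0, 0, 0]],
    [18, [0, 0, 0], [0, 0, 0]],
    [18, [0, 0, 0], [0, 0, 0]],
    [18, [0, 0, 0], [0, 0, 0]],
    [18, [0, 0, 0], [0, 0, 0]],
  ],
  squeeze=20,
)

```text
time_s: 37.0
eef_pos: [506.0, 130.5, 51.3]
ee_rot: [0.001, 0.085, 0.996, 0.001]
force: [-0.7, 8.7, 2.9]
grip_width: 0.299
grip_force: 21.4
```

apply_moves(
  targets=[
    [18, [3, 0.5, 4], [0, 0, 0]],
    [18, [7, 0, 8], [0, 0, 0]],
    [18, [11, -1, 11], [0, 0, 0]],
    [18, [15, -1.5, 14], [0, 0, 0]],
    [18, [20, -2, 16.5], [0, 0, 0]],
    [18, [24, -3, 18.5], [0, 0, 0]],
    [18, [29, -4, 20], [0, 0, 0]],
    [18, [34, -4.5, 21], [0, 0, 0]],
    [18, [38, -5, 21.5], [0, 0, 0]],
    [18, [42, -6, 22], [0, 0, 0]],
    [18, [46, -6.5, 21.5], [0, 0, 0]],
    [18, [50, -7, 21], [0, 0, 0]],
    [18, [52, -7.5, 21], [0, 0, 0]],
    [18, [52, -7.5, 21], [0, 0, 0]],
    [18, [52, -7.5, 21], [0, 0, 0]],
  ],
)

```text
time_s: 38.5
eef_pos: [558.1, 121.9, 72.0]
ee_rot: [0.001, 0.085, 0.996, 0.0]
force: [-0.9, 3.1, 5.1]
grip_width: 0.292
grip_force: 20.5
```

apply_moves(
  targets=[
    [18, [2, 0, 0], [0, 0, 0]],
    [18, [4, -0.5, 0], [0, 0, 0]],
    [18, [4, -0.5, 0], [0, 0, 0]],
    [18, [4, -0.5, 0], [0, 0, 0]],
  ],
)

```text
time_s: 38.9
eef_pos: [561.8, 121.3, 71.5]
ee_rot: [0.0, 0.085, 0.996, 0.0]
force: [-1.9, 2.7, 3.9]
grip_width: 0.298
grip_force: 20.3
```

apply_moves(
  targets=[
    [50, [0, 0, 0], [0, 0, 0]],
    [50, [0, 0, 0], [0, 0, 0]],
    [50, [0, 0, 0], [0, 0, 0]],
    [50, [0, 0, 0], [0, 0, 0]],
    [50, [0, 0, 15], [0, 0, 0]],
    [50, [0, 0, 45], [0, 0, 0]],
    [50, [0, 0, 85], [0, 0, 0]],
    [50, [-10, -8, 125], [0, 0, 0]],
    [40, [-40, -30, 155], [0, 0, -8]],
    [26, [-70, -50, 180], [0, 0, -16]],
    [26, [-100, -72, 205], [0, 0, -24]],
    [26, [-130, -95, 230], [0, 0, -32]],
    [26, [-160, -115, 250], [0, 0, -40]],
    [26, [-180, -130, 260], [0, 0, -48]],
    [26, [-180, -130, 260], [0, 0, -48]],
  ],
)

```text
time_s: 40.4
eef_pos: [380.5, -9.9, 333.0]
ee_rot: [0.002, 0.485, 0.874, 0.0]
force: [0.7, 0.7, -0.3]
grip_width: 0.302
grip_force: 0.0
```

Run:
```python
from h import *
p,D=save('top','t6')
P=cloud('top',D)[160:235,160:270];h=cv2.cvtColor(p,cv2.COLOR_BGR2HSV)[160:235,160:270]
m=(h[...,1]>140)&(h[...,2]>120)&(h[...,0]>20)&(h[...,0]<35)&(P[...,1]<180)
v,u=np.where(m);print(m.sum(),np.median(P[m],0),u.mean()+160,v.mean()+160)
p4=cv2.imread('pics/t4.png');h4=cv2.cvtColor(p4,cv2.COLOR_BGR2HSV)[160:235,160:270]
P4=cloud('top',np.load('t4_d.npy'))[160:235,160:270]
m=(h4[...,1]>140)&(h4[...,2]>120)&(h4[...,0]>20)&(h4[...,0]<35)&(P4[...,1]<180)
v,u=np.where(m);print('before',m.sum(),np.median(P4[m],0),u.mean()+160,v.mean()+160)
h=cv2.cvtColor(p,cv2.COLOR_BGR2HSV);m=(h[...,0]>3)&(h[...,0]<18)&(h[...,1]>180)&(h[...,2]>90);m[145:]=0;m[:100]=0;m[:,:165]=0;m[:,235:]=0
Q=cloud('top',D);q=Q[m];print('handle',m.sum(),np.median(q,0),q[q[:,2]>270].mean(0))
```

```text
44 [554.568775   122.3736242   91.23139423] 222.0909090909091 189.5
before 44 [554.30365025 122.26862191  91.23863314] 222.0909090909091 189.5
handle 244 [686.42675051 145.78553818 300.93937541] [684.71573675 146.78803114 301.7849211 ]
```

Lever tip is back at exactly its starting place. Shutting the cover.

apply_moves(
  targets=[
    [26, [25, 13, 10], [0, 0, -6]],
    [26, [55, 28, 20], [0, 0, -12]],
    [26, [85, 44, 30], [0, 0, -18]],
    [26, [115, 59, 30], [0, 0, -24]],
    [26, [145, 75, 30], [0, 0, -30]],
    [26, [175, 90, 30], [0, 0, -36]],
    [26, [205, 106, 30], [0, 0, -42]],
    [26, [235, 121, 30], [0, 0, -42]],
    [26, [265, 137, 30], [0, 0, -42]],
    [26, [290, 150, 30], [0, 0, -42]],
    [26, [308.5, 158.5, 30], [0, 0, -42]],
    [26, [308.5, 158.5, 25], [0, 0, -42]],
    [26, [308.5, 158.5, 5], [0, 0, -42]],
    [26, [308.5, 158.5, -15], [0, 0, -42]],
    [26, [308.5, 158.5, -32], [0, 0, -42]],
    [26, [308.5, 158.5, -40], [0, 0, -42]],
    [26, [308.5, 158.5, -40], [0, 0, -42]],
  ],
)

```text
time_s: 42.15
eef_pos: [689.4, 150.0, 290.0]
ee_rot: [-0.001, 0.764, 0.645, -0.001]
force: [0.2, 0.4, -0.2]
grip_width: 0.307
grip_force: 0.0
```

apply_moves(
  targets=[
    [5, [0, 0, 0], [0, 0, 0]],
    [5, [0, 0, 0], [0, 0, 0]],
    [5, [0, 0, 0], [0, 0, 0]],
    [5, [0, 0, 0], [0, 0, 0]],
    [5, [0, 0, 0], [0, 0, 0]],
  ],
  squeeze=30,
)

```text
time_s: 42.65
eef_pos: [690.2, 149.9, 292.3]
ee_rot: [0.001, 0.764, 0.645, 0.001]
force: [-1.0, 1.6, 5.8]
grip_width: 0.099
grip_force: 30.9
```

apply_moves(
  targets=[
    [5, [-6, 1, 1], [0, 0, 0]],
    [5, [-15, 2, 3], [0, 0, 0]],
    [5, [-25, 4, 5], [0, 0, 0]],
    [5, [-35, 6, 6], [0, 0, 0]],
    [5, [-55, 9, 8], [0, 0, 0]],
    [5, [-75, 12, 7], [0, 0, 0]],
    [5, [-95, 16, 5], [0, 0, 0]],
    [5, [-115, 19, 0], [0, 0, 0]],
    [5, [-134, 22, -6], [0, 0, 0]],
    [5, [-152, 25, -15], [0, 0, 0]],
    [5, [-170, 28, -25], [0, 0, 0]],
    [5, [-170, 28, -25], [0, 0, 0]],
  ],
)

```text
time_s: 43.85
eef_pos: [518.0, 178.8, 265.8]
ee_rot: [-0.001, 0.764, 0.645, -0.001]
force: [-3.4, 4.6, 1.5]
grip_width: 0.096
grip_force: 31.9
```

apply_moves(
  targets=[
    [5, [-16, 3, -12], [0, 0, 0]],
    [5, [-32, 5, -26], [0, 0, 0]],
    [5, [-45, 8, -41], [0, 0, 0]],
    [5, [-58, 10, -57], [0, 0, 0]],
    [5, [-68, 12, -74], [0, 0, 0]],
    [5, [-77, 13, -93], [0, 0, 0]],
    [5, [-84, 14, -112], [0, 0, 0]],
    [5, [-89, 15, -132], [0, 0, 0]],
    [5, [-91, 15, -142], [0, 0, 0]],
    [5, [-92, 15, -152], [0, 0, 0]],
    [5, [-92, 15, -159], [0, 0, 0]],
    [5, [-93, 15, -165], [0, 0, 0]],
    [5, [-93, 15, -170], [0, 0, 0]],
    [5, [-93, 15, -174], [0, 0, 0]],
    [5, [-93, 15, -174], [0, 0, 0]],
  ],
)

```text
time_s: 45.35
eef_pos: [427.3, 193.6, 92.1]
ee_rot: [-0.001, 0.765, 0.644, 0.0]
force: [0.7, 8.0, -3.0]
grip_width: 0.097
grip_force: 33.4
```

apply_moves(
  targets=[
    [5, [0, 0, -2], [0, 0, 0]],
    [5, [0, 0, -3], [0, 0, 0]],
    [5, [0, 0, -3], [0, 0, 0]],
  ],
)

```text
time_s: 45.65
eef_pos: [427.4, 193.7, 91.6]
ee_rot: [-0.0, 0.764, 0.645, 0.001]
force: [-10.8, 3.8, 28.6]
grip_width: 0.103
grip_force: 36.5
```

apply_moves(
  targets=[
    [5, [0, 0, 2], [0, 0, 0]],
    [24, [0, 0, 2], [0, 0, 0]],
    [24, [0, 0, 2], [0, 0, 0]],
    [24, [0, 0, 2], [0, 0, 0]],
    [24, [0, 0, 12], [0, 0, 0]],
    [24, [0, 0, 35], [0, 0, 0]],
    [24, [0, 0, 70], [0, 0, 0]],
    [24, [0, 0, 110], [0, 0, 0]],
    [24, [-20, -30, 145], [0, 0, 0]],
    [24, [-40, -70, 180], [0, 0, 0]],
    [24, [-55, -115, 200], [0, 0, 0]],
    [24, [-60, -155, 210], [0, 0, 0]],
    [24, [-65, -195, 215], [0, 0, 0]],
    [24, [-65, -195, 215], [0, 0, 0]],
  ],
)

```text
time_s: 47.05
eef_pos: [361.7, -5.8, 305.7]
ee_rot: [0.001, 0.767, 0.642, 0.0]
force: [0.9, 0.5, 0.1]
grip_width: 0.281
grip_force: 0.0
```

Run:
```python
from h import *
p,D=save('top','t7');save('side','s7')
P=cloud('top',D);D0=np.load('t2_d.npy');P0=cloud('top',D0)
for Q in (P0,P):
    a=Q[180:225,150:240];m=(abs(a[...,2]-108)<15);print('cover z, tilt',np.median(a[m][:,2]),np.linalg.lstsq(np.c_[a[m][:,:2],np.ones(m.sum())],a[m][:,2],rcond=None)[0])
```

```text
cover z, tilt 106.74948956406092 [-1.80060896e-02  3.18845894e-03  1.15713994e+02]
cover z, tilt 106.80957138927374 [-1.78759071e-02  3.77410720e-03  1.15601528e+02]
```

View pics/t7.png

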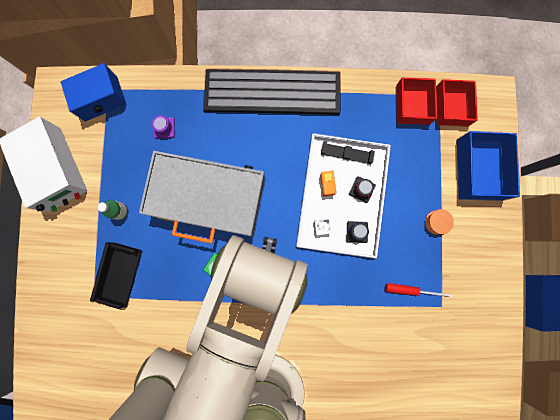

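The cover is shut at (200,193), with the same plane as before it was opened. All four parts are in the tray: battery (328,183), red pod (363,188), motor (322,228) and blue pod (357,232). The bystanders are unmoved.

```bash
python3 -c "
from rig import ctrl;print(ctrl.finish_job())"
```

```text
the job is handed in; nothing more can be done
None
```

I handed the job in: all four parts are in the tray, the breaker was tripped and its lever lifted back up, the cover is shut again, and the bystanders look unmoved in the last overhead picture.

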